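Pin a moulding offcut in the bench hook

TASK

Get the offcut of picture-frame moulding ready for trimming: first swing the bench hook's keeper bar fully shut, so that it clicks into its detent. Then slide the moulding up flush against the fence and pin it there, flat on the bed, with one steady diagonal push: firmly forward against the upright back of its step (a bit over a kilogram's worth) and about half as hard down on its ledge. Finish while still holding that push, do not let go, with the keeper still shut and the cup, ink jar and eraser left where they are.

Things in the scene. Friction and masses are not known exactly. Their poses are not given: they have to be found in the camera images.
- jig: The bench hook, fixed to the table: white-faced board (the bed) with wooden fence, small wooden end block and aluminium keeper bar. Origin at the centre of the bed's underside, on the table; x points from the open front across the bed to the fence, y along the fence to the end block, z up. End block 50 x 20 mm, 22 mm above the bed, at x 30 to 80, y 130 to 150 mm.
- bed: The white-faced bed, 220 mm (x) by 300 mm (y) by 16 mm thick; same origin and axes as the bench hook, its top is 16 mm above the table.
- fence: The straight wooden fence along the bed's far edge, same origin and axes as the bench hook: 25 mm thick, 30 mm high above the bed, y from -115 to 150 mm. Its working face (towards -x) is at x = 85 mm.
- moulding: Workpiece: loose plain wood offcut of L-section moulding, 120 mm long (y), 56 deep (x), about 130 g, on the bed 25 to 60 mm short of the fence, askew up to 0.3 rad. Origin: centre of underside. The -x half is a ledge 28 mm wide, 10 thick; the +x half a step 30 mm high whose upright back faces -x at x = 0. Its +x face goes to the fence: flush, its origin is at x = 57 mm in the bench hook's frame.
- keeper (a joint): Keeper bar angle, rad: 0 is fully shut (at its stop, lying along the bench hook's x, closing off the bed's -y end), growing to 1.7 as it swings out towards the bench hook's -y. Upright axis, light friction, stays where it is left. Near 0.1 rad it rides over a spring ball (about 4 N at the knob), then snaps to 0 and is held there.
- keeper_knob (a point): Centre of the top of the keeper bar's upright round wooden knob, 68 mm above the table: a peg 18 mm in diameter and 36 mm high, 140 mm from the hinge. Seen from the hinge it lies along the bench hook's +x when shut. The bar under it is 22 mm wide and its top is 32 mm above the table.
- keeper_hinge (a point): The keeper's upright hinge axis at the height of the bed's top, in the bench hook's frame at x = -90, y = -135 mm.
- cup: Bystander: open plastic cup, 74 mm across, 85 mm high, standing beyond the bench hook's end block. Origin at the centre of its underside. Leave alone.
- inkjar: Bystander: ink jar, 52 mm across, 60 mm high, standing behind the fence. Origin at the centre of its underside. Leave alone.
- eraser: Bystander: white eraser, 55 x 24 x 14 mm, lying behind the fence. Origin at the centre of its underside. Leave alone.
Mind the look-alikes: they are no part of the job. What is meant by the moulding is not green or turquoise, and is the larger of those in its own colour.

How it is judged:
By the outcome, as a careful person would: the job done as asked, in the order asked, and still so for the second after the job is handed in, while the arm keeps its last pose, push and grip.
It also fails if it takes over 48 s, if anything falls off the work surface, if the arm or the gripper's body presses on something with over 40 N, if the wrist force passes 120 N, or if a joint passes its speed limit or range.

ROBOT

A 7-joint arm with a two-finger parallel gripper is mounted at the origin on the work surface. World frame = base frame: x ahead of the robot, y to its left, z up, the work surface at z = 0. Lengths are in m, angles in rad, forces in N, time in s.
With the tool pointing down it reaches from about 0.425 to 0.95 m from the base axis. Payload 4.7 kg.
Tool frame: the origin (TCP) lies at the very end of the fingers, on their centre line; the grasp point (between the pads) lies 19 mm behind it (grasp_offset is the distance from the TCP to the grasp point, in m); z points along the fingers, y is the line along which they close (so a half turn about z gives the same grasp; the last joint's range is limited). The gripper opens to 87 mm and grips with 3 to 60 N. Pads are 19 mm wide; open, the fingers measure 117 mm over their backs; the gripper's body (75 mm by 190 mm) begins 51 mm behind the grasp point.
Start: joints at [-1.141, 0.469, -0.049, 1.532, 0.024, 1.141, -0.082], TCP at [0.299, 0.605, 0.223] pointing down, gripper open.
Joint ranges: [-2.59, 2.59], [-0.33, 1.99], [-1.39, 1.29], [0.1, 2.45], [-1.04, 4.18], [0.21, 1.99], [-2.66, 2.66]. Speed limits (rad/s): [2.57, 2.57, 3.14, 3.14, 3.14, 3.14, 3.14].

INTERFACE

Orientations are given as a unit quaternion [x, y, z, w].
In Python, from plant import * gives the robot as it stands. Calls block until the motion is done:
- goto(position, orientation): joint-space move of the TCP to a pose.
- movel(position, attitude=None, v=0.15, force_limit=None): straight line of the TCP; attitude=None keeps the orientation; v is the mean speed in m/s. With force_limit (N) it stops when the force on the tool has changed by that much, and returns True; else False.
- move_joints(angles): joint-space move.
- command_gripper(opening): opening from 0.0 (shut) to 1.0 (fully open); the grip force is fixed at half the most; returns when the fingers have stopped.
- wait(seconds).
- solve_ik(position, orientation): joint angles nearest the present ones, or None.
- observe(): the state.
- snapshot(name): name is "side" or "top"; returns a dict with "img" (480x640x3 uint8, red, green, blue), "depth" (480x640 float32, m along the optical axis (not along the pixel's ray), 0 where there is no reading), "fov_y" (degrees; the focal length in pixels is half the picture's height over the tangent of half this angle, whatever the lens; pixels are square), "cx", "cy" (the principal point, pixels), "k1" (the pictures are not rectified: a ray, as slopes to the right and down, at radius r is drawn at 1 + k1 r^2 times it, then the intrinsics apply), "R" (3x3) and "t" (3): a world point X has camera coordinates R X + t. Camera axes: x right, y down, z forward; pixel columns grow to the right and rows downward; lengths in m; the calibration is good to about 2 mm. A picture is of the moment at which its call begins.
A pose or a line that the arm cannot do raises Unreachable and nothing moves.
- job_done(): hands the job in; it is judged then, once.
The state is a dict: "clock": time; "q": joint angles; "dq": joint speeds; "joint_torque": joint torques, N m; "eef_pos": TCP position; "tcp_rot": TCP orientation; "force": force on the tool from outside, world axes, zero at the start; "torque": the same for the moment, N m; "opening": opening from 0.0 (shut) to 1.0 (fully open); "gripper_force": force on a finger pad.
Only numpy, scipy, OpenCV 4.12 (cv2) and the standard library are available. Lean on these libraries where they do the work, as an engineer would, in place of code of your own. Each camera call takes 0.05 s, during which the arm holds its last target. There are 200 camera calls.

## Working session

There is one attempt and no reset: what is moved stays moved. The work goes in short steps, each a Python script; the robot and the scene stay as the last script left them, time stands still between calls to the robot, and variables do not carry over. Pictures are saved under pics/ and viewed, at most 10 in all, crops included, and the job is handed in when it is done.

```bash
ls; mkdir -p pics; python3 - <<'E'
from plant import *
import cv2,numpy as np,pickle
for n in("top","side"):
    s=snapshot(n); pickle.dump(s,open(n+".pkl","wb")); cv2.imwrite(f"pics/{n}0.png",s["img"][:,:,::-1])
    print(n,s["fov_y"],s["cx"],s["cy"],s["k1"],(-s["R"].T@s["t"]).round(3),s["R"].round(3).tolist())
o=observe();print({k:np.round(v,3) for k,v in o.items()})
E
```

```text
pics
top 44.69681337265596 310.8033596858542 245.29476406239772 -0.13709000890034057 [0.49  0.191 1.336] [[-0.009, -1.0, -0.02], [-0.996, 0.01, -0.083], [0.084, 0.019, -0.996]]
side 46.23028863270557 314.8231079717888 243.90518866942404 -0.1308725752306905 [ 0.521 -0.411  0.779] [[0.99, -0.142, -0.015], [-0.117, -0.747, -0.655], [0.082, 0.65, -0.756]]
{'clock': np.float64(0.1), 'q': array([-1.141,  0.469, -0.049,  1.534,  0.024,  1.141, -0.082]), 'dq': array([ 0.002, -0.   , -0.001, -0.004, -0.001,  0.   , -0.001]), 'joint_torque': array([ 1.0000e-03, -5.0917e+01, -8.1000e-02, -2.3683e+01, -6.2000e-02,
        3.4000e-02,  0.0000e+00]), 'eef_pos': array([0.299, 0.605, 0.222]), 'tcp_rot': array([ 0.227,  0.974, -0.001, -0.   ]), 'force': array([ 0.162, -0.206, -0.803]), 'torque': array([-0.037, -0.016, -0.026]), 'gripper_force': np.float64(0.0), 'opening': np.float64(1.001)}
```

View pics/top0.png

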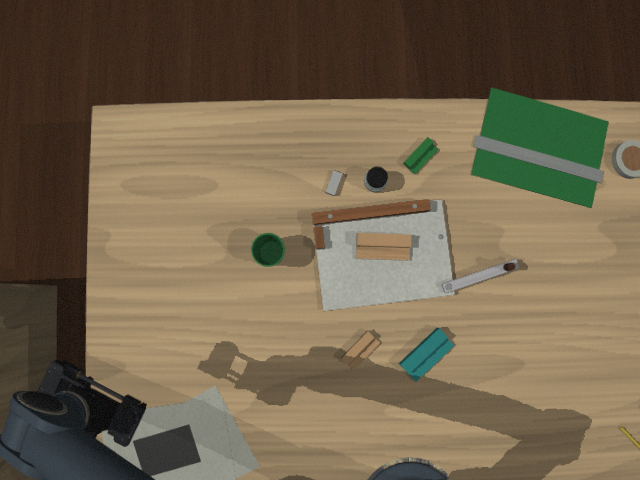

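View pics/side0.png

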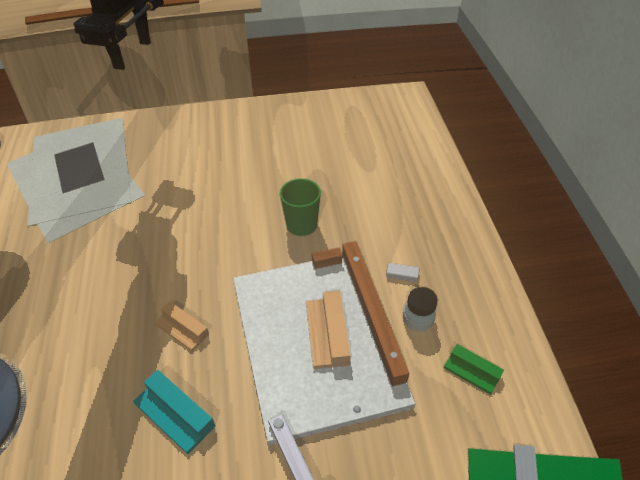

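Top view: the bed spans about (318–455, 200–310), with the fence along its top edge. The moulding is at (384,246), the keeper hinge at (448,287) and the knob at (510,266). The look-alikes (turquoise, green, small orange) lie outside the bed.

```bash
cat > h.py <<'E'
import numpy as np,cv2
def K(s):
    f=240/np.tan(np.radians(s["fov_y"])/2); return np.array([[f,0,s["cx"]],[0,f,s["cy"]],[0,0,1.]])
def und(s,uv): return cv2.undistortPoints(np.float64(uv).reshape(-1,1,2),K(s),np.array([s["k1"],0,0,0.]))[:,0]
def plane(s,uv,z):
    d=np.c_[und(s,uv),np.ones(len(np.reshape(uv,(-1,2))))]@s["R"]; c=-s["R"].T@s["t"]
    return c+d*((z-c[2])/d[:,2])[:,None]
def cloud(s):
    v,u=np.mgrid[:480,:640]; uv=np.c_[u.ravel(),v.ravel()]
    p=np.c_[und(s,uv),np.ones(len(uv))]*s["depth"].reshape(-1,1)
    return ((p-s["t"])@s["R"]).reshape(480,640,3)
def project(s,X): return cv2.projectPoints(np.float64(X).reshape(-1,1,3),cv2.Rodrigues(s["R"])[0],s["t"],K(s),np.array([s["k1"],0,0,0.]))[0][:,0]
def rect(s,m,z,tag):
    m=cv2.morphologyEx(m.astype(np.uint8),cv2.MORPH_OPEN,np.ones((3,3)))
    cs=cv2.findContours(m,cv2.RETR_EXTERNAL,cv2.CHAIN_APPROX_NONE)[0]
    for c in sorted(cs,key=cv2.contourArea)[-2:]:
        if cv2.contourArea(c)<40: continue
        p=plane(s,c[:,0],z)[:,:2]; b=cv2.boxPoints(cv2.minAreaRect((p*1000).astype(np.float32)))
        e=b[1]-b[0],b[2]-b[1]; L=max(e,key=np.linalg.norm)
        print(tag,"ctr",b.mean(0).round(1),"sides",[round(float(np.linalg.norm(x)),1) for x in e],"ang(mod pi)",round(float(np.arctan2(L[1],L[0])%np.pi),4))
E
cat > m.py <<'E'
import pickle,sys; from h import *
for n in("top","side"):
    s=pickle.load(open(n+".pkl","rb")); P=cloud(s); hsv=cv2.cvtColor(s["img"],cv2.COLOR_RGB2HSV)
    H,S,V=[hsv[...,i].astype(int) for i in range(3)]; x,y,z=np.moveaxis(P,2,0)
    uv=[(384,246),(384,238),(384,254),(375,211),(320,238),(510,266),(448,287),(480,277),(340,290)] if n=="top" else [(335,320),(338,320),(318,330),(375,310),(326,257),(279,423),(290,450),(260,300)]
    for u,v in uv: print(n,(u,v),P[v,u].round(3),hsv[v,u])
    roi=(x>.4)&(x<.85)&(y>-.2)&(y<.4)&(s["depth"]>0)
    near=lambda h,t=.006:roi&(abs(z-h)<t)
    rect(s,near(.016,.004)&(S<60)&(V>110),.016,n+" bed")
    rect(s,near(.046)&(S>60),.046,n+" z46")
    rect(s,near(.026,.005)&(S>60),.026,n+" z26")
    rect(s,near(.068,.007),.068,n+" z68")
    rect(s,near(.032,.005)&(S<60),.032,n+" bar")
E
python3 m.py
```

```text
top (384, 246) [0.596 0.053 0.041] [ 16 102 120]
top (384, 238) [0.613 0.054 0.048] [ 15 104 167]
top (384, 254) [0.579 0.052 0.025] [ 16 106 163]
top (375, 211) [0.674 0.072 0.047] [ 13 145 116]
top (320, 238) [0.615 0.195 0.039] [ 13 143 105]
top (510, 266) [ 0.546 -0.221  0.069] [ 12 138  63]
top (448, 287) [ 0.503 -0.088  0.039] [ 68   8 130]
top (480, 277) [ 0.524 -0.162  0.036] [  0   2 151]
top (340, 290) [0.499 0.152 0.017] [ 37  14 167]
top bed ctr [648.9  35.6] sides [43.6, 132.8] ang(mod pi) 1.562
top bed ctr [564.6  51.9] sides [301.0, 192.1] ang(mod pi) 1.6939
top z46 ctr [609.2  54.5] sides [28.6, 118.4] ang(mod pi) 1.5285
top z46 ctr [673.3  81.1] sides [265.6, 25.6] ang(mod pi) 1.6812
top z26 ctr [581.7  55.2] sides [27.8, 120.2] ang(mod pi) 1.5247
top bar ctr [ 522.1 -145.6] sides [115.0, 21.9] ang(mod pi) 1.8736
side (335, 320) [0.608 0.06  0.048] [ 16 115 204]
side (338, 320) [0.613 0.058 0.049] [ 16 113 205]
side (318, 330) [0.582 0.059 0.026] [ 16 112 198]
side (375, 310) [0.674 0.069 0.046] [ 13 145 146]
side (326, 257) [0.615 0.193 0.04 ] [ 13 145 142]
side (279, 423) [ 0.505 -0.089  0.035] [ 83   6 165]
side (290, 450) [ 0.516 -0.129  0.033] [130  12 198]
side (260, 300) [0.496 0.135 0.019] [ 39   9 209]
side bed ctr [744.4 163. ] sides [54.6, 25.1] ang(mod pi) 2.7871
side bed ctr [577.5  55. ] sides [303.0, 219.7] ang(mod pi) 1.6831
side z46 ctr [608.5  54.9] sides [28.6, 124.0] ang(mod pi) 1.5285
side z46 ctr [672.2  82.9] sides [268.1, 27.1] ang(mod pi) 1.6838
side z26 ctr [617.7 191.5] sides [7.5, 49.0] ang(mod pi) 0.1338
side z26 ctr [581.   56.2] sides [29.1, 123.7] ang(mod pi) 1.5416
side z68 ctr [581.6 283.8] sides [62.6, 24.7] ang(mod pi) 2.983
side z68 ctr [586.9 336.2] sides [30.4, 61.3] ang(mod pi) 0.0246
side bar ctr [742.8  55.5] sides [49.0, 26.1] ang(mod pi) 2.7235
side bar ctr [ 515.3 -126.1] sides [102.7, 22.9] ang(mod pi) 1.8773
```

```bash
cat > g.py <<'E'
from plant import *
import numpy as np
O=np.array([.5777,.0543]); PSI=.112
rot=lambda a:np.array([[np.cos(a),-np.sin(a)],[np.sin(a),np.cos(a)]])
J=lambda x,y:O+rot(PSI)@np.array([x,y])          # jig xy (m) -> world xy
down=lambda al:np.array([np.cos(al/2),np.sin(al/2),0,0])  # tool down, tool x at world yaw al
HG=J(-.090,-.135)
def pusher(th,gap,flip):                         # TCP behind the knob, tool x along the closing tangent
    a=PSI-th; r=np.array([np.cos(a),np.sin(a)]); t=np.array([-r[1],r[0]])
    return HG+.140*r-t*(.0185+gap), down(a+np.pi/2+flip*np.pi)
def F(n=5):
    return np.mean([(wait(.02),observe()["force"])[1] for _ in range(n)],0)
E
python3 - <<'E'
from g import *
for fl in (0,1,-1):
  for th,g in((1.375,.014),(.9,0),(.45,0),(0,-.003)):
    p,q=pusher(th,g,fl); r=solve_ik([*p,.042],q); print(fl,th,p.round(3),None if r is None else np.round(r,2))
for fl in (0,1):
    for x in (.0,.05): r=solve_ik([*J(x,0),.03],down(PSI+fl*np.pi)); print(fl,x,None if r is None else np.round(r,2))
E
```

```text
0 1.375 [ 0.515 -0.233] [-0.3   0.7   0.92  1.99 -0.76  0.84 -0.21]
0 0.9 [ 0.589 -0.202] [-0.17  0.66  0.61  1.84 -0.51  0.8  -0.08]
0 0.45 [ 0.629 -0.154] [-0.2   0.68  0.55  1.78 -0.46  0.82  0.23]
0 0 [ 0.644 -0.09 ] [-0.23  0.66  0.44  1.76 -0.37  0.8   0.5 ]
1 1.375 [ 0.515 -0.233] [ 0.11  0.53  0.31  1.97 -0.25  0.68  2.46]
1 0.9 [ 0.589 -0.202] [ 0.93  0.83 -1.    1.77  0.82  1.01  1.96]
1 0.45 [ 0.629 -0.154] [ 0.9   0.98 -1.19  1.71  0.98  1.18  2.23]
1 0 [ 0.644 -0.09 ] [-0.61  0.93  1.1   1.79 -0.95  1.07 -2.17]
-1 1.375 [ 0.515 -0.233] [ 0.11  0.53  0.31  1.97 -0.25  0.68  2.46]
-1 0.9 [ 0.589 -0.202] [ 0.93  0.83 -1.    1.77  0.82  1.01  1.96]
-1 0.45 [ 0.629 -0.154] [ 0.9   0.98 -1.19  1.71  0.98  1.18  2.23]
-1 0 [ 0.644 -0.09 ] [-0.61  0.93  1.1   1.79 -0.95  1.07 -2.17]
0 0.0 [-0.55  0.6   0.52  1.95 -0.44  0.71 -1.22]
0 0.05 [-0.54  0.67  0.54  1.83 -0.47  0.78 -1.21]
1 0.0 [-0.2   0.55  0.04  1.93 -0.04  0.67  1.55]
1 0.05 [-0.18  0.61  0.03  1.8  -0.02  0.73  1.54]
```

```bash
python3 - <<'E'
from g import *
import cv2
command_gripper(0.0)
p,q=pusher(1.375,.016,0)
goto([*p,.20],q); movel([*p,.042],q,v=.12)
f0=F(); print("f0",f0.round(2),observe()["clock"])
for th in np.linspace(1.2,.2,6):
    p,q=pusher(th,0,0); hit=movel([*p,.042],q,v=.12,force_limit=25)
    print(round(th,2),hit,(F(2)-f0).round(1))
    if hit: break
else:
    p,q=pusher(0.,-.008,0); hit=movel([*p,.042],q,v=.05,force_limit=18)
    e=observe(); print("end",hit,e["eef_pos"].round(4),pusher(0,0,0)[0].round(4),(F()-f0).round(1),e["clock"])
s=snapshot("side");cv2.imwrite("pics/side1.png",s["img"][:,:,::-1])
E
```

```text
f0 [-0.27 -0.05 -0.1 ] 6.2083
1.2 False [ 0.  -0.1  0.5]
1.0 False [ 0.4 -0.6  0.3]
0.8 False [ 0.6  0.5 -0.2]
0.6 False [ 0.  -0.2 -1.3]
0.4 False [0.2 0.4 0.4]
0.2 False [0.1 0.3 0.6]
end False [ 0.6436 -0.0925  0.0423] [ 0.6445 -0.0926] [  1.5 -13.6  -2.7] 9.6833
```

```bash
python3 - <<'E'
from g import *
import cv2,pickle
p,q=pusher(0,.03,0); movel([*p,.042],q,v=.12); movel([*p,.2],q,v=.2)
goto([.55,.30,.25],down(PSI)); command_gripper(.5)
for n in("top","side"):
    s=snapshot(n); pickle.dump(s,open(n+".pkl","wb")); cv2.imwrite(f"pics/{n}2.png",s["img"][:,:,::-1])
print(observe()["clock"])
E
python3 m.py | grep -E "z46|z26|z68|bar"
```

```text
14.1667
top z46 ctr [609.2  54.5] sides [28.6, 118.4] ang(mod pi) 1.5285
top z46 ctr [673.2  81.1] sides [265.6, 25.7] ang(mod pi) 1.6817
top z26 ctr [581.7  55.1] sides [27.9, 119.8] ang(mod pi) 1.5259
top bar ctr [659.6 -72.6] sides [20.5, 20.6] ang(mod pi) 1.5627
top bar ctr [565.7 -82.9] sides [23.0, 143.0] ang(mod pi) 0.1068
side z46 ctr [608.4  54.7] sides [28.6, 124.3] ang(mod pi) 1.5285
side z46 ctr [672.2  82.6] sides [268.8, 27.2] ang(mod pi) 1.6838
side z26 ctr [589.4 283.1] sides [10.4, 39.0] ang(mod pi) 0.1396
side z26 ctr [581.   56.3] sides [29.3, 123.5] ang(mod pi) 1.5394
side z68 ctr [597.6 338.1] sides [46.6, 21.4] ang(mod pi) 2.8465
side z68 ctr [642.8 -75.4] sides [16.8, 18.1] ang(mod pi) 1.4121
side bar ctr [743.9  53.8] sides [48.0, 22.5] ang(mod pi) 2.8521
side bar ctr [580.6 -80.9] sides [25.1, 179.1] ang(mod pi) 0.1128
```

View pics/side2.png

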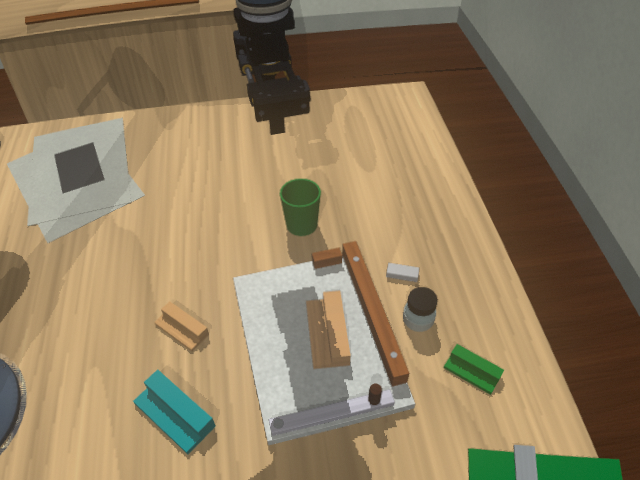

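```bash
python3 - <<'E'
from g import *
import cv2
Q=down(PSI); R2=rot(PSI).T; Y=-.001
P=lambda x,z:[*J(x,Y),z]
def jf(): f=F(5)-f0; return np.r_[R2@f[:2],f[2]].round(2)
def st(t): 
    o=observe(); print(t,"jig",(R2@(o["eef_pos"][:2]-O)).round(4),round(o["eef_pos"][2],4),"F",jf(),round(float(o["clock"]),2))
goto(P(-.018,.12),Q); movel(P(-.018,.029),Q,v=.1)
f0=F(10); st("above ledge")
print(movel(P(.040,.029),Q,v=.04,force_limit=8)); st("slid")
print(movel(P(.0545,.029),Q,v=.015,force_limit=5)); st("at fence")
for n in("side","top"): cv2.imwrite(f"pics/{n}3.png",snapshot(n)["img"][:,:,::-1])
np.save("f0.npy",f0)
E
python3 -c "
import cv2,numpy as np
a=cv2.imread('pics/side3.png')[230:450,220:460];b=cv2.imread('pics/top3.png')[180:330,290:470]
cv2.imwrite('pics/c3.png',np.hstack([cv2.resize(a,(400,366)),cv2.resize(b,(400,366))]))"
```

```text
above ledge jig [-0.0175 -0.0009] 0.0296 F [-0.16  0.27  0.19] 16.48
False
slid jig [ 0.0401 -0.001 ] 0.0291 F [ 0.07  0.15 -0.65] 18.16
True
at fence jig [ 0.0457 -0.0009] 0.0283 F [-0.01  0.32 -0.17] 18.82
```

View pics/c3.png

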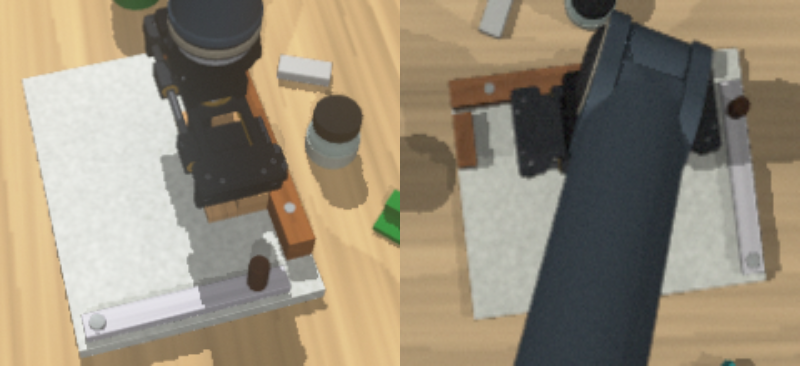

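```bash
cat > p.py <<'E'
from g import *
Q=down(PSI); R2=rot(PSI).T; Y=-.001; f0=np.load("f0.npy")
P=lambda x,z:[*J(x,Y),z]
def jf(n=10): f=F(n)-f0; return np.r_[R2@f[:2],f[2]]
def st(t,c): 
    f=jf(); o=observe(); print(t,"cmd",np.round(c,4),"act",(R2@(o["eef_pos"][:2]-O)).round(4),round(o["eef_pos"][2],4),"F",f.round(2),round(float(o["clock"]),2)); return f
E
python3 - <<'E'
from p import *
x,z=.0447,.029
movel(P(x,z),Q,v=.02)
for i in range(12):
    z-=.001; movel(P(x,z),Q,v=.02); f=st("z",(x,z))
    if f[2]>5: break
for i in range(8):
    x+=.0015; movel(P(x,z),Q,v=.02); f=st("x",(x,z))
    if f[0]<-9: break
print(x,z)
E
```

```text
z cmd [0.0447 0.028 ] act [ 0.0447 -0.001 ] 0.028 F [ 0.16  0.45 -0.43] 19.67
z cmd [0.0447 0.027 ] act [ 0.0447 -0.001 ] 0.027 F [-0.12  0.37 -0.42] 20.08
z cmd [0.0447 0.026 ] act [ 0.0449 -0.0011] 0.0265 F [-1.24  0.66  5.11] 20.5
x cmd [0.0462 0.026 ] act [ 0.0449 -0.0011] 0.0265 F [-4.81  0.91  8.56] 20.92
x cmd [0.0477 0.026 ] act [ 0.045  -0.0011] 0.0264 F [-8.08  1.13 12.1 ] 21.33
x cmd [0.0492 0.026 ] act [ 0.0451 -0.0011] 0.0264 F [-10.9    1.37  15.05] 21.75
0.0492 0.026
```

```bash
python3 - <<'E'
from p import *
for x,z in((.0492,.028),(.0492,.031),(.052,.031)):
    movel(P(x,z),Q,v=.02); st("",(x,z))
E
```

```text
cmd [0.0492 0.028 ] act [ 0.0463 -0.0012] 0.0272 F [-7.23  0.27  4.39] 22.17
 cmd [0.0492 0.031 ] act [ 0.0463 -0.0011] 0.0295 F [-5.83 -0.04 -0.75] 22.63
 cmd [0.052 0.031] act [ 0.0463 -0.001 ] 0.0295 F [-12.22   0.7    6.32] 23.09
```

```bash
python3 - <<'E'
from p import *
x,z=.0455,.031
movel(P(x,z),Q,v=.03); st("free",(x,z))
x,z=.0470,.029; movel(P(x,z),Q,v=.02); f=st("touch",(x,z))
for i in range(8):
    z-=.0006; movel(P(x,z),Q,v=.02); f=st("z",(x,z))
    if observe()["eef_pos"][2]<.0269 and f[2]>2: break
for i in range(14):
    ex,ez=12.5+f[0], 6.2-f[2]
    if abs(ex)<.6 and abs(ez)<.6: break
    dx=np.clip(ex/2200*.8,-.0012,.0012)
    tz=f[2]+np.clip(-f[0]*.5+dx*1100-f[2],-3,3)      # keep 2:1 as it ramps
    dz=np.clip(-(tz-f[2])/5000+dx*2300/5000*.8,-.0008,.0008)
    x+=dx; z+=dz; movel(P(x,z),Q,v=.02); f=st("p",(x,z))
np.save("c.npy",[x,z])
E
```

```text
free cmd [0.0455 0.031 ] act [ 0.0462 -0.0009] 0.0312 F [-0.25 -0.07 -0.02] 23.62
touch cmd [0.047 0.029] act [ 0.0463 -0.0011] 0.0287 F [-3.5   0.44  0.45] 24.07
z cmd [0.047  0.0284] act [ 0.0463 -0.0011] 0.0283 F [-5.41  0.16  1.82] 24.48
z cmd [0.047  0.0278] act [ 0.0463 -0.0011] 0.0278 F [-5.73 -0.04  2.92] 24.9
z cmd [0.047  0.0272] act [ 0.0463 -0.0011] 0.0273 F [-5.78  0.06  3.09] 25.32
z cmd [0.047  0.0266] act [ 0.0463 -0.0012] 0.0267 F [-5.76 -0.15  3.23] 25.73
p cmd [0.0482 0.0268] act [ 0.0464 -0.0011] 0.0267 F [-7.84  0.42  4.39] 26.15
p cmd [0.0494 0.0271] act [ 0.0463 -0.0012] 0.0267 F [-10.12   0.42   5.99] 26.57
p cmd [0.0503 0.0274] act [ 0.0464 -0.0011] 0.0268 F [-11.92   0.51   5.93] 26.98
```

```bash
python3 - <<'E'
from p import *
x,z=np.load("c.npy")
movel(P(.0450,.029),Q,v=.03); st("free",(.045,.029))
x,z=.0464,.0275; movel(P(x,z),Q,v=.02); f=st("touch",(x,z))
for i in range(8):
    z-=.0005; movel(P(x,z),Q,v=.02); f=st("z",(x,z))
    if f[0]<-2.5: x-=.0004
    if f[2]>5.5: break
for i in range(14):
    ex,ez=12.5+f[0], 6.2-f[2]
    if abs(ex)<.6 and abs(ez)<.6: break
    dx=np.clip(ex/2000*.9,-.0015,.0015)
    dz=np.clip(-ez/6000+dx*.4,-.0008,.0008)
    x+=dx; z+=dz; movel(P(x,z),Q,v=.02); f=st("p",(x,z))
np.save("c.npy",[x,z])
E
```

```text
free cmd [0.045 0.029] act [ 0.0461 -0.0009] 0.0293 F [-0.25  0.25 -0.27] 27.48
touch cmd [0.0464 0.0275] act [ 0.0463 -0.0009] 0.0273 F [-1.02  0.11 -0.32] 27.9
z cmd [0.0464 0.027 ] act [ 0.0463 -0.001 ] 0.0269 F [-1.78  0.19 -0.5 ] 28.32
z cmd [0.0464 0.0265] act [ 0.0463 -0.0011] 0.0265 F [-2.85  0.22  1.03] 28.73
z cmd [0.046 0.026] act [ 0.0463 -0.001 ] 0.0265 F [-3.16  0.67  5.29] 29.15
z cmd [0.0456 0.0255] act [ 0.0463 -0.001 ] 0.0265 F [-3.45  0.44  7.58] 29.57
p cmd [0.0467 0.0263] act [ 0.0463 -0.0011] 0.0265 F [-4.68  0.94  5.78] 29.98
p cmd [0.0482 0.0268] act [ 0.0463 -0.001 ] 0.0265 F [-7.12  0.52  5.88] 30.4
p cmd [0.0497 0.0274] act [ 0.0464 -0.001 ] 0.0266 F [-9.28  0.83  5.68] 30.82
p cmd [0.0511 0.0279] act [ 0.0463 -0.001 ] 0.0266 F [-11.51   0.68   6.27] 31.23
p cmd [0.0516 0.0281] act [ 0.0463 -0.001 ] 0.0266 F [-12.08   0.6    6.1 ] 31.65
```

```bash
python3 - <<'E'
from p import *
import cv2,pickle
x,z=np.load("c.npy")
def zz(): return round(1000*np.mean([(wait(.02),observe()["eef_pos"][2])[1] for _ in range(10)]),3)
print(zz())
x+=.0002;z-=.0002; movel(P(x,z),Q,v=.02); st("",(x,z)); print(zz())
np.save("c.npy",[x,z])
for n in("side","top"):
    s=snapshot(n); pickle.dump(s,open(n+".pkl","wb")); cv2.imwrite(f"pics/{n}4.png",s["img"][:,:,::-1])
E
python3 m.py | grep -E "side (z|bar)"
python3 -c "
import cv2
cv2.imwrite('pics/c4.png',cv2.resize(cv2.imread('pics/side4.png')[230:440,240:480],(800,600)))"
```

```text
26.595
 cmd [0.0518 0.0279] act [ 0.0463 -0.001 ] 0.0266 F [-12.99   1.13   7.91] 32.23
26.582
side z46 ctr [677.4 107.3] sides [38.1, 10.6] ang(mod pi) 1.6765
side z46 ctr [683.7 -18.8] sides [63.5, 27.1] ang(mod pi) 1.678
side z26 ctr [630.3   4.6] sides [13.1, 36.4] ang(mod pi) 0.0653
side z68 ctr [582.8 279.1] sides [43.1, 14.0] ang(mod pi) 3.1102
side z68 ctr [642.9 -75.4] sides [16.5, 18.4] ang(mod pi) 1.3698
side bar ctr [734.8  54.9] sides [39.6, 15.8] ang(mod pi) 2.3922
side bar ctr [580.6 -80.8] sides [24.7, 179.2] ang(mod pi) 0.1106
```

View pics/c4.png

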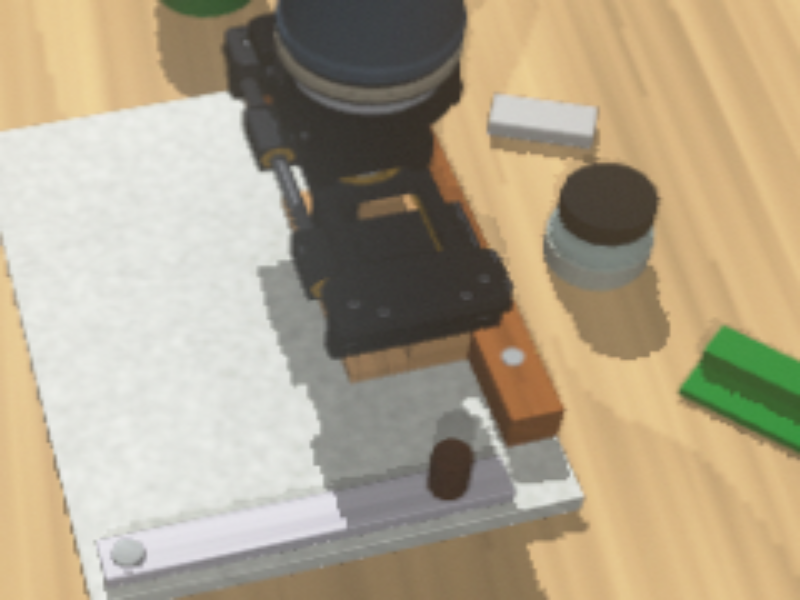

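The moulding end meets the fence at about (475,345) in the crop with no gap. The keeper is still shut, and the ink jar and eraser haven't moved. I'll trim the down force slightly and hand in.

```bash
python3 - <<'E'
from p import *
x,z=np.load("c.npy"); z+=.00015
movel(P(x,z),Q,v=.02); wait(.5); f=jf(25); print(f.round(2),observe()["clock"])
if -14<f[0]<-11 and 5<f[2]<7.8: print(job_done())
E
```

```text
[-12.78   0.57   6.76] 33.6667
the job is handed in; nothing more can be done
None
```

I handed the job in at 33.7 s, still holding the push: the keeper is fully shut and the moulding flush on the fence, pinned with about 12.8 N forward and 6.8 N down. The cup, ink jar and eraser were not touched. I can't separate how much of the down force is on the ledge and how much is friction on the step's back, but the fingertips barely moved under added load, so they appear to be resting on the ledge.

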